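# Find the full domino tin by its weight

## Robot

A 7-joint arm with a two-finger parallel gripper is mounted at the origin on the work surface. World frame = base frame: x ahead of the robot, y to its left, z up, the work surface at z = 0. Lengths are in m, angles in rad, forces in N, time in s.
With the tool pointing down it reaches from about 0.425 to 0.825 m from the base axis. Payload 3.6 kg.
Tool frame: the origin (TCP) lies midway between the tips of the shut fingers; the grasp point (between the pads) lies 19 mm behind it; z points along the fingers, y is the direction in which the jaws open and shut (so a half turn about z gives the same grasp; the last joint's range is limited). The gripper opens to 85 mm and grips with 20 to 120 N. Pads are 22 mm wide; open, the fingers measure 114 mm over their backs; the gripper's body (76 mm by 85 mm) begins 54 mm behind the grasp point. The pads swing forward as they close: fully open they stand 13 mm farther back than shut.
Start: joints at [1.109, 0.615, -0.013, 1.423, 0.008, 1.103, -0.04], TCP at [0.274, -0.589, 0.192] pointing down, gripper open.
Joint ranges: [-3.12, 3.12], [-0.3, 2.06], [-1.34, 1.32], [0.26, 2.42], [-1.36, 4.5], [0.01, 1.98], [-2.84, 2.84]. Speed limits (rad/s): [2.79, 2.79, 3.14, 3.14, 3.14, 3.14, 3.14].

## Interface

Orientations are given as [roll, pitch, yaw] about the fixed x, y, z axes, in that order (R = Rz(yaw) Ry(pitch) Rx(roll)).
In Python, from plant import arm, imaging, hand_in gives the robot as it stands.
- The arm moves only by the shell command python3 -m crank 'ROWS' [FORCE]. ROWS is JSON, a list of rows, each an object with "dp": the shift along the tool's x, y, z in m, a list of three; "rotation": the turn, a rotation vector about the tool's x, y, z in degrees, a list of three; "claw": the opening, from 0 (shut) to 1 (fully open). A call has exactly 5 rows; each row is the pose to reach, as a shift and turn from the pose commanded when the call began, along the tool's axes at that moment; what a row does not reach only later rows make up. A row lasts 1/8 s, in which the tool goes at most 62.5 mm and 10.7 degrees, less where a joint would pass 70% of its speed; a pose out of reach is approached as far as the arm can. A call with a gripper value outside its range is refused whole. The fingers move at their own pace and stop on an object; FORCE is the grip in N (left out, the last holds). Time passes only in rows, so rows that repeat a pose let the fingers close, or fill a call up. It gives the time, the measured TCP pose, the force and the opening at its end, in the units of the state.
- arm.sense(): the state, without advancing time (a new reading comes with each control period).
- imaging.grab_frame(name): name is "scene" or "top" or "wrist"; returns (picture, depth): 384x512x3 uint8, red, green, blue; 384x512 float32, m along the optical axis (not along the pixel's ray), 0 where there is no reading.
- imaging.get_calibration(name): a dict with "camera_matrix" (3x3 intrinsics, pixels), "origin" and "attitude" of the camera in the world. Camera axes: x right, y down, z forward; pixel columns grow to the right and rows downward; lengths in m; the calibration is good to about 2 mm. A picture is of the moment at which its call begins: read the wrist's pose just before it. get_calibration takes no time and is no camera call; for the wrist camera it gives the pose at the moment of the call.
- hand_in(): hands the job in, once; it reports no verdict.
The state is a dict: "time_s": time; "qpos": joint angles; "qvel": joint speeds; "tau": joint torques, N m; "tcp_pos": TCP position; "orientation": TCP orientation; "ft_force": force on the tool from outside, world axes, zero at the start; "moment": the same for the moment, N m; "grip_width": opening from 0.0 (shut) to 1.0 (fully open).
Only numpy, scipy, OpenCV 4.12 (cv2) and the standard library are available. Lean on these libraries where they do the work, as an engineer would, in place of code of your own. Each camera call takes 0.05 s, during which the arm holds its last target. There are 200 camera calls.

## Task

The complete domino set is in the heaviest of the three identical closed tins in the wooden game tray: going from the robot's left to its right, lift each tin clear up out of the tray to feel its weight, and set it down upright (not dropped) in its own compartment before lifting the next. Then hold the heaviest up, upright and still, its bottom at least 16 cm above the table, with the other two back in their compartments, and finish while still holding it (if the last one is the heaviest, just keep it up). Do not tip the tins over, and leave everything else on the table where it is.

Things in the scene. Friction and masses are not known exactly. Their poses are not given: they have to be found in the camera images.
- tray: Dark wooden tray, fixed, 342 (y) x 180 mm (x); walls 28 mm high, 6 thick; floor 6 mm above the table. Origin: on the table under the middle compartment's centre; y along the row to the robot's left, x away from the robot (yaw up to 0.28 rad). Compartments 106 mm square inside, at y = 112, 0, -112 mm, x = 0. A 56 mm wide trough at x = 87 mm (far side) holds spoon and tile.
- tin_left: The left one of three identical closed round metal tins, upright in the left compartment. Diameter 64 mm, height 100 mm, lid fixed; rigid, may be squeezed with 25 N. Origin: centre of its underside; z up; yaw means nothing. Hidden snug contents (may shift 2 mm): the heaviest tin, any of the three, weighs 0.57 to 0.67 kg, the other two 0.14 to 0.31 kg.
- tin_middle: The middle one of three identical closed round metal tins, upright in the middle compartment. Diameter 64 mm, height 100 mm, lid fixed; rigid, may be squeezed with 25 N. Origin: centre of its underside; z up; yaw means nothing. Hidden snug contents (may shift 2 mm): the heaviest tin, any of the three, weighs 0.57 to 0.67 kg, the other two 0.14 to 0.31 kg.
- tin_right: The right one of three identical closed round metal tins, upright in the right compartment. Diameter 64 mm, height 100 mm, lid fixed; rigid, may be squeezed with 25 N. Origin: centre of its underside; z up; yaw means nothing. Hidden snug contents (may shift 2 mm): the heaviest tin, any of the three, weighs 0.57 to 0.67 kg, the other two 0.14 to 0.31 kg.
- spoon: Steel teaspoon 145 mm long, lying in the tray's trough; leave alone. Origin: underside near its middle; its y axis runs to the bowl.
- tile: Stray white domino tile, 24 x 48 x 9 mm, lying in the tray's trough; leave alone. Origin: centre of its underside.
- ashtray: White ceramic ashtray, 110 mm across, 32 mm high, standing right of the tray; leave alone. Origin: centre of its underside.
- tea_glass: Empty tea glass, 64 mm across, 85 mm high, on the coaster left of the tray; leave alone. Origin: centre of its underside.
- coaster: Flat round silicone coaster fixed to the table, 96 mm across, 6 mm thick. Origin: centre of its underside. Not listed, all fixed: a sugar jar 115 mm high behind the tray (x over 0.75 m), a remote control and a tissue box further back, a desk fan 340 mm high far on the right (y below -0.45 m) and books far on the left (y above 0.55 m).
There are look-alikes about, which are no part of the job. Leave any orange or yellow look-alike of the tin_middle alone.

How it is judged:
On the way, in this order (a step that is already met when the one before it is completed fails the run):
1. the left tin is lifted clear of the tray by the fingers, the other two standing in their own compartments (z of tin_left in the frame of tray above 0.028 m and contact force between tin_left and the fingers above 0.5 N and contact force between tin_left and tray below 0.1 N and z of each of tin_middle, tin_right in the frame of tray below 0.012 m and angle between each of tin_middle, tin_right's own z axis and vertical below 0.1 rad and x of tin_middle in the frame of tray between -0.03 and 0.03 m and y of tin_middle in the frame of tray between -0.03 and 0.03 m and x of tin_right in the frame of tray between -0.03 and 0.03 m and y of tin_right in the frame of tray between -0.142 and -0.082 m), for 0.2 s.
2. the middle tin is lifted clear of the tray by the fingers, the other two standing in their own compartments (z of tin_middle in the frame of tray above 0.028 m and contact force between tin_middle and the fingers above 0.5 N and contact force between tin_middle and tray below 0.1 N and z of each of tin_left, tin_right in the frame of tray below 0.012 m and angle between each of tin_left, tin_right's own z axis and vertical below 0.1 rad and x of tin_left in the frame of tray between -0.03 and 0.03 m and y of tin_left in the frame of tray between 0.082 and 0.142 m and x of tin_right in the frame of tray between -0.03 and 0.03 m and y of tin_right in the frame of tray between -0.142 and -0.082 m), for 0.2 s.
3. the right tin is lifted clear of the tray by the fingers, the other two standing in their own compartments (z of tin_right in the frame of tray above 0.028 m and contact force between tin_right and the fingers above 0.5 N and contact force between tin_right and tray below 0.1 N and z of each of tin_left, tin_middle in the frame of tray below 0.012 m and angle between each of tin_left, tin_middle's own z axis and vertical below 0.1 rad and x of tin_left in the frame of tray between -0.03 and 0.03 m and y of tin_left in the frame of tray between 0.082 and 0.142 m and x of tin_middle in the frame of tray between -0.03 and 0.03 m and y of tin_middle in the frame of tray between -0.03 and 0.03 m), for 0.2 s.
At the end, for the whole second after the job is handed in: The heaviest tin is held by the fingers alone, upright within 0.3 rad, still (under 0.05 m/s), its bottom over 140 mm above the table; the two lighter tins (each weighing under 4.3 N on the tray) stand upright, untouched, within 30 mm of their compartments' centres (((height (world z) of tin_left above 0.14 m and angle between tin_left's own z axis and vertical below 0.3 rad and linear speed of tin_left below 0.05 m/s and contact force between tin_left and the fingers above 0.5 N and contact force between tin_left and tray below 0.1 N and contact force between tin_left and tea_glass below 0.1 N and contact force between tin_left and ashtray below 0.1 N and contact force between tin_left and tin_middle below 0.1 N and contact force between tin_left and tin_right below 0.1 N and (z of tin_middle in the frame of tray below 0.012 m and angle between tin_middle's own z axis and vertical below 0.1 rad and x of tin_middle in the frame of tray between -0.03 and 0.03 m and y of tin_middle in the frame of tray between -0.03 and 0.03 m) and contact force between tin_middle and tray between 0.8 and 4.3 N and contact force between each of tin_middle, tin_right and the fingers below 0.1 N and (z of tin_right in the frame of tray below 0.012 m and angle between tin_right's own z axis and vertical below 0.1 rad and x of tin_right in the frame of tray between -0.03 and 0.03 m and y of tin_right in the frame of tray between -0.142 and -0.082 m) and contact force between tin_right and tray between 0.8 and 4.3 N) or (height (world z) of tin_middle above 0.14 m and angle between tin_middle's own z axis and vertical below 0.3 rad and linear speed of tin_middle below 0.05 m/s and contact force between tin_middle and the fingers above 0.5 N and contact force between tin_middle and tray below 0.1 N and contact force between tin_middle and tea_glass below 0.1 N and contact force between tin_middle and ashtray below 0.1 N and contact force between tin_middle and tin_left below 0.1 N and contact force between tin_middle and tin_right below 0.1 N and (z of tin_left in the frame of tray below 0.012 m and angle between tin_left's own z axis and vertical below 0.1 rad and x of tin_left in the frame of tray between -0.03 and 0.03 m and y of tin_left in the frame of tray between 0.082 and 0.142 m) and contact force between tin_left and tray between 0.8 and 4.3 N and contact force between each of tin_left, tin_right and the fingers below 0.1 N and (z of tin_right in the frame of tray below 0.012 m and angle between tin_right's own z axis and vertical below 0.1 rad and x of tin_right in the frame of tray between -0.03 and 0.03 m and y of tin_right in the frame of tray between -0.142 and -0.082 m) and contact force between tin_right and tray between 0.8 and 4.3 N) or (height (world z) of tin_right above 0.14 m and angle between tin_right's own z axis and vertical below 0.3 rad and linear speed of tin_right below 0.05 m/s and contact force between tin_right and the fingers above 0.5 N and contact force between tin_right and tray below 0.1 N and contact force between tin_right and tea_glass below 0.1 N and contact force between tin_right and ashtray below 0.1 N and contact force between tin_right and tin_left below 0.1 N and contact force between tin_right and tin_middle below 0.1 N and (z of tin_left in the frame of tray below 0.012 m and angle between tin_left's own z axis and vertical below 0.1 rad and x of tin_left in the frame of tray between -0.03 and 0.03 m and y of tin_left in the frame of tray between 0.082 and 0.142 m) and contact force between tin_left and tray between 0.8 and 4.3 N and contact force between each of tin_left, tin_middle and the fingers below 0.1 N and (z of tin_middle in the frame of tray below 0.012 m and angle between tin_middle's own z axis and vertical below 0.1 rad and x of tin_middle in the frame of tray between -0.03 and 0.03 m and y of tin_middle in the frame of tray between -0.03 and 0.03 m) and contact force between tin_middle and tray between 0.8 and 4.3 N))); the arm keeps its last pose, push and grip.
It fails at once if a tin is tipped by more than 0.6 rad (angle between any of tin_left, tin_middle, tin_right's own z axis and vertical above 0.6 rad).
It fails at once if a tin is dropped (let go more than 15 mm above the tray's floor) ((z of tin_left in the frame of tray above 0.021 m and contact force between tin_left and the fingers below 0.05 N and contact force between tin_left and tray below 0.05 N) or (z of tin_middle in the frame of tray above 0.021 m and contact force between tin_middle and the fingers below 0.05 N and contact force between tin_middle and tray below 0.05 N) or (z of tin_right in the frame of tray above 0.021 m and contact force between tin_right and the fingers below 0.05 N and contact force between tin_right and tray below 0.05 N)).
It fails at once if the spoon, tile, ashtray or tea glass is moved by more than 30 mm (distance of any of spoon, tile, ashtray, tea_glass from where it was at the start of the episode above 0.03 m).
It also fails if it takes over 64 s, if anything falls off the work surface, if the arm or the gripper's body presses on something with over 40 N, if the wrist force passes 120 N, or if a joint passes its speed limit or range.

## Working session

There is one attempt and no reset: what is moved stays moved. The work goes in short steps, Python scripts to look and compute and a shell command to move; the robot and the scene stay as the last step left them, time stands still between calls to the robot, and variables do not carry over. Pictures are saved under pics/ and viewed, about 8 in all and at most 12, crops included, and the job is handed in when it is done.

```bash
ls; mkdir -p pics; python3 - <<'E'
from plant import arm, imaging
import cv2,numpy as np
s=arm.sense(); print(s)
for n in ("scene","top"):
    p,d=imaging.grab_frame(n); np.savez(f"{n}.npz",p=p,d=d)
    cv2.imwrite(f"pics/{n}0.png",p[:,:,::-1])
    print(n,imaging.get_calibration(n))
E
```

```text
pics
{'time_s': 0.0, 'qpos': array([ 1.10852518,  0.6159269 , -0.01263119,  1.42492078,  0.00810981,
        1.10339024, -0.04039627]), 'qvel': array([-1.52084147e-03,  7.22987313e-04, -3.57997410e-06,  1.35938687e-03,
        1.08439372e-03, -1.03807880e-03,  4.56446560e-04]), 'tau': array([-8.79198124e-04, -4.69219565e+01,  2.58553466e-01, -1.71038407e+01,
        9.86424449e-03,  9.65148909e-03, -2.84886329e-05]), 'tcp_pos': array([ 0.27401433, -0.58845708,  0.191126  ]), 'orientation': array([-3.13899795e+00,  3.81544857e-05,  4.35858146e-01]), 'ft_force': array([-0.01804424,  0.12091598,  0.21025561]), 'moment': array([ 0.01190034, -0.00721895,  0.08226361]), 'grip_width': 0.9981387242858525}
scene {'camera_matrix': array([[479.48543459,   0.        , 245.45566057],
       [  0.        , 479.48543459, 195.98596013],
       [  0.        ,   0.        ,   1.        ]]), 'origin': array([1.3198608 , 0.21341986, 0.87461535]), 'attitude': array([-2.38756958, -0.00502258,  1.84717663])}
top {'camera_matrix': array([[445.53540796,   0.        , 257.31983882],
       [  0.        , 445.53540796, 198.37955137],
       [  0.        ,   0.        ,   1.        ]]), 'origin': array([ 0.32543982, -0.00123144,  1.22715929]), 'attitude': array([-2.94429024,  0.02009653, -1.58495158])}
```

View pics/top0.png

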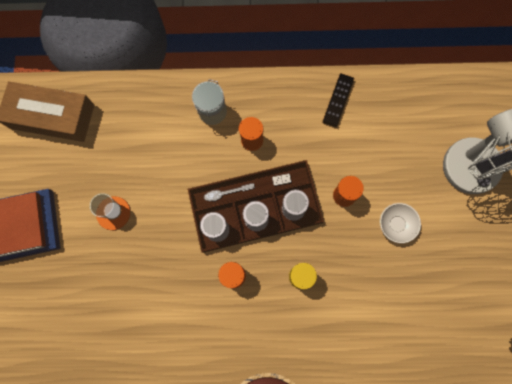

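View pics/scene0.png

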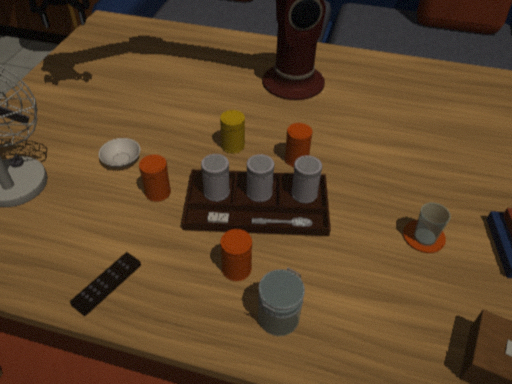

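The top view shows the dark tray with three silver tins, lids at about (214,225), (256,216) and (295,205). Look-alikes are orange at (251,130), (349,190) and (232,275), and yellow at (303,277). The sugar jar is at (208,97) and the glass at (105,207). The silver tins standing in the tray match the description. Next I measure them by depth and check a close crop.

```bash
cat > h.py <<'E'
import numpy as np,cv2
from scipy.spatial.transform import Rotation as R
from plant import arm, imaging
def cloud(d,c):
    K=c["camera_matrix"];v,u=np.mgrid[:d.shape[0],:d.shape[1]]
    r=np.stack([(u-K[0,2])/K[0,0],(v-K[1,2])/K[1,1],np.ones_like(d)],-1)*d[...,None]
    return r@R.from_euler('xyz',c["attitude"]).as_matrix().T+c["origin"]
def blobs(P,d,lo,hi,amin=60):
    m=((P[...,2]>lo)&(P[...,2]<hi)&(d>0)).astype(np.uint8)
    n,L,st,ce=cv2.connectedComponentsWithStats(m)
    for i in range(1,n):
        if st[i,4]<amin: continue
        q=P[L==i]; a,b=q[:,:2].min(0),q[:,:2].max(0)
        (cx,cy),r=cv2.minEnclosingCircle(q[:,:2].astype(np.float32))
        print(ce[i].round(),st[i,4],'circ',np.round([cx,cy,r],4),'mean',q.mean(0).round(4),'zmed',np.median(q[:,2]).round(4))
E
python3 - <<'E'
from h import *
for n in("top","scene"):
    f=np.load(n+".npz");c=imaging.get_calibration(n);P=cloud(f['d'],c)
    print(n,'tops');blobs(P,f['d'],.085,.125)
    ok=f['d']>0
    # tray: dark pixels within region
    p=f['p'].astype(int);dark=(p.max(2)<95)&(P[...,2]>.02)&(P[...,2]<.034)&(abs(P[...,1]-0.0)<.25)&(P[...,0]>.4)&(P[...,0]<.75)
    dark=dark.astype(np.uint8);nn,L,st,ce=cv2.connectedComponentsWithStats(dark)
    i=1+np.argmax(st[1:,4]);q=P[L==i][:,:2]
    print('tray wall top rect',cv2.minAreaRect(q.astype(np.float32)),st[i,4])
p=np.load("top.npz")['p'][150:300,170:390];cv2.imwrite("pics/crop.png",cv2.resize(p,None,fx=3,fy=3,interpolation=2)[:,:,::-1])
E
```

```text
top tops
[208.  97.] 851 circ [0.8324 0.1483 0.0512] mean [0.8289 0.1468 0.109 ] zmed 0.1104
[251. 129.] 478 circ [0.7418 0.0333 0.0333] mean [0.7401 0.0329 0.0997] zmed 0.1001
[480. 147.] 76 circ [ 0.6784 -0.5667  0.0137] mean [ 0.6754 -0.5623  0.1042] zmed 0.1049
[350. 188.] 516 circ [ 0.575  -0.2237  0.0332] mean [ 0.574  -0.2223  0.0996] zmed 0.0999
[296. 203.] 527 circ [ 0.5389 -0.0797  0.0329] mean [ 0.5373 -0.0794  0.1056] zmed 0.106
[101. 205.] 117 circ [0.5436 0.4261 0.0329] mean [0.5428 0.4278 0.0905] zmed 0.0905
[256. 214.] 519 circ [0.5112 0.0236 0.0332] mean [0.5095 0.0232 0.1059] zmed 0.1063
[213. 225.] 528 circ [0.4835 0.1318 0.0329] mean [0.4827 0.1308 0.106 ] zmed 0.1065
[231. 275.] 538 circ [0.3583 0.0869 0.0329] mean [0.358  0.0863 0.1004] zmed 0.1006
[303. 276.] 548 circ [ 0.3533 -0.0933  0.0326] mean [ 0.353  -0.0932  0.1001] zmed 0.1002
tray wall top rect ((0.5476846694946289, 0.025677785277366638), (0.1797209233045578, 0.3405551016330719), 12.962371826171875) 1291
scene tops
[295.  60.] 465 circ [0.0055 0.003  0.0605] mean [0.0457 0.0093 0.1051] zmed 0.1053
[23
[... 291 characters left out ...]
.5616  0.0114] mean [ 0.681  -0.5595  0.1007] zmed 0.0997
[153. 165.] 531 circ [ 0.5776 -0.2218  0.035 ] mean [ 0.5834 -0.2189  0.0995] zmed 0.1012
[260. 166.] 571 circ [0.5139 0.0242 0.0345] mean [0.5204 0.0261 0.1044] zmed 0.1068
[307. 167.] 582 circ [0.4877 0.1316 0.0347] mean [0.4939 0.1336 0.1045] zmed 0.1072
[435. 213.] 228 circ [0.545  0.4256 0.0335] mean [0.5446 0.4264 0.0902] zmed 0.0905
[236. 243.] 764 circ [0.745  0.0338 0.0339] mean [0.7501 0.0355 0.1002] zmed 0.1014
[281. 291.] 1750 circ [0.8334 0.1474 0.0507] mean [0.8407 0.1502 0.1096] zmed 0.1118
tray wall top rect ((0.5496766567230225, 0.027452856302261353), (0.18651311099529266, 0.3426111340522766), 13.231237411499023) 1916
```

View pics/crop.png

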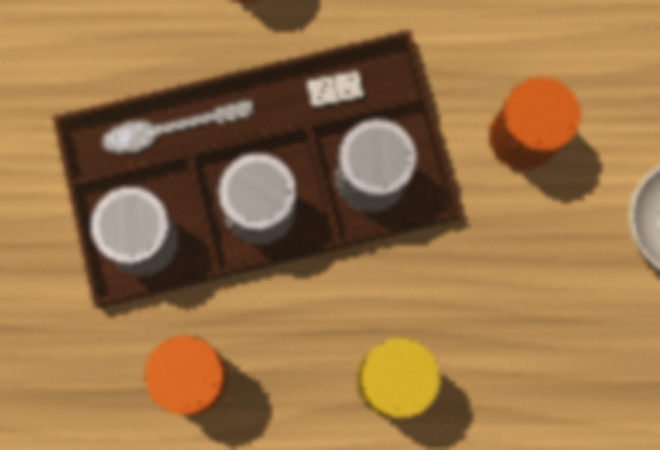

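The crop confirms three silver tins upright in their own compartments, with the orange and yellow ones outside the tray. Top heights (0.106) and radii (about 33 mm) agree with the description, and the tray rectangle is 180 x 341 mm at yaw 13.1°, giving an origin near (0.5185, 0.020). I will grasp with the jaws along tray x, at tool yaw 1.80.

```bash
cat > go.py <<'E'
import sys
from h import *
# usage: go.py x y z yaw -> shift/turn in tool axes
x,y,z,yaw=map(float,sys.argv[1:5])
s=arm.sense();A=R.from_euler('xyz',s['orientation']);T=R.from_euler('xyz',[np.pi,0,yaw])
print('t',s['time_s'],'tcp',s['tcp_pos'].round(4),'rpy',s['orientation'].round(3),'F',s['ft_force'].round(2),'w',round(s['grip_width'],3))
print('q',s['qpos'].round(2))
print('dp',A.inv().apply(np.array([x,y,z])-s['tcp_pos']).round(4),'rot',np.degrees((A.inv()*T).as_rotvec()).round(2))
E
python3 go.py 0.40 -0.38 0.23 1.0; python3 go.py 0.48 -0.2 0.23 1.4
```

```text
t 0.1 tcp [ 0.2741 -0.5885  0.1913] rpy [-3.139  0.     0.436] F [ 0.15  0.14 -0.51] w 0.998
q [ 1.11  0.62 -0.01  1.42  0.01  1.1  -0.04]
dp [ 0.2022 -0.136  -0.0384] rot [-1.300e-01 -3.000e-02 -3.232e+01]
t 0.1 tcp [ 0.2741 -0.5885  0.1913] rpy [-3.139  0.     0.436] F [ 0.15  0.14 -0.51] w 0.998
q [ 1.11  0.62 -0.01  1.42  0.01  1.1  -0.04]
dp [ 0.3507 -0.2654 -0.0381] rot [ -0.12  -0.06 -55.24]
```

```bash
python3 -m crank '[{"dp":[0.04,-0.027,-0.03],"rotation":[0,0,-6],"claw":1},{"dp":[0.08,-0.054,-0.038],"rotation":[0,0,-12],"claw":1},{"dp":[0.12,-0.08,-0.038],"rotation":[0,0,-18],"claw":1},{"dp":[0.16,-0.108,-0.038],"rotation":[0,0,-25],"claw":1},{"dp":[0.2,-0.136,-0.038],"rotation":[0,0,-32],"claw":1}]' 50; python3 go.py 0.49 -0.12 0.23 1.5
```

```text
time_s: 0.72
tcp_pos: [0.3987, -0.3798, 0.23]
orientation: [-3.141, -0.0, 0.998]
ft_force: [0.1, 0.0, 0.3]
grip_width: 1.003
t 0.725 tcp [ 0.3987 -0.3798  0.23  ] rpy [-3.141 -0.     0.998] F [0.06 0.04 0.31] w 1.003
q [ 0.85  0.43 -0.19  1.66  0.09  1.07  0.06]
dp [ 2.679e-01 -6.400e-02  1.000e-04] rot [-4.000e-02 -2.000e-02 -2.874e+01]
```

```bash
python3 -m crank '[{"dp":[0.055,-0.013,0],"rotation":[0,0,-6],"claw":1},{"dp":[0.11,-0.026,0],"rotation":[0,0,-12],"claw":1},{"dp":[0.16,-0.038,0],"rotation":[0,0,-18],"claw":1},{"dp":[0.215,-0.05,0],"rotation":[0,0,-24],"claw":1},{"dp":[0.268,-0.064,0],"rotation":[0,0,-29],"claw":1}]'; python3 go.py 0.486 0.132 0.18 1.8
```

```text
time_s: 1.35
tcp_pos: [0.4909, -0.1203, 0.2301]
orientation: [-3.141, -0.0, 1.503]
ft_force: [1.0, 0.2, -0.4]
grip_width: 1.003
t 1.35 tcp [ 0.4909 -0.1203  0.2301] rpy [-3.141 -0.     1.503] F [ 0.95  0.22 -0.37] w 1.003
q [ 0.47  0.37 -0.38  1.77  0.16  1.03 -0.04]
dp [ 0.2513 -0.0219  0.0501] rot [-2.0e-02 -1.0e-02 -1.7e+01]
```

```bash
python3 -m crank '[{"dp":[0.06,-0.005,0.01],"rotation":[0,0,-5],"claw":1},{"dp":[0.12,-0.01,0.02],"rotation":[0,0,-10],"claw":1},{"dp":[0.19,-0.016,0.035],"rotation":[0,0,-17],"claw":1},{"dp":[0.251,-0.022,0.05],"rotation":[0,0,-17],"claw":1},{"dp":[0.251,-0.022,0.05],"rotation":[0,0,-17],"claw":1}]'; python3 go.py 0.486 0.1317 0.053 1.8; python3 - <<'E'
from h import *
s=arm.sense()
c=imaging.get_calibration("wrist");p,d=imaging.grab_frame("wrist");cv2.imwrite("pics/w1.png",p[:,:,::-1])
P=cloud(d,c);blobs(P,d,.098,.115)
E
```

```text
time_s: 1.98
tcp_pos: [0.4843, 0.1357, 0.1795]
orientation: [-3.14, -0.003, 1.807]
ft_force: [-0.3, 0.3, 0.5]
grip_width: 1.003
t 1.975 tcp [0.4843 0.1357 0.1795] rpy [-3.140e+00 -3.000e-03  1.807e+00] F [-0.29  0.26  0.45] w 1.003
q [ 0.03  0.44 -0.49  1.85  0.25  0.92 -0.34]
dp [-0.0047  0.0009  0.1265] rot [-0.1  -0.19  0.39]
[257. 192.] 3494 circ [0.4851 0.1332 0.0328] mean [0.4847 0.1351 0.1068] zmed 0.1069
[124. 205.] 3153 circ [0.3595 0.088  0.0333] mean [0.3602 0.0897 0.101 ] zmed 0.101
[258. 290.] 2578 circ [0.5121 0.0246 0.0332] mean [0.5112 0.0282 0.1066] zmed 0.107
[471. 307.] 324 circ [0.7497 0.0503 0.0273] mean [0.7501 0.0585 0.1003] zmed 0.1004
[105. 362.] 67 circ [ 0.3539 -0.1186  0.0099] mean [ 0.3555 -0.1192  0.1009] zmed 0.1009
```

View pics/w1.png

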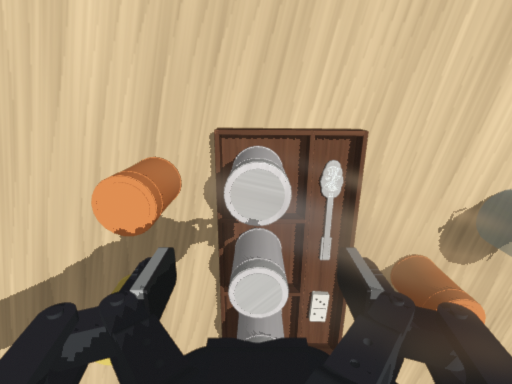

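The wrist view shows the left tin's lid at (257,192), the middle at (258,290) and an orange look-alike at (124,205). Left tin is at (0.4855, 0.132), matching the top view.

```bash
python3 go.py 0.4855 0.132 0.053 1.8;  python3 -m crank '[{"dp":[-0.003,0.001,0.03],"rotation":[0,0,0],"claw":1},{"dp":[-0.003,0.001,0.06],"rotation":[0,0,0],"claw":1},{"dp":[-0.003,0.001,0.09],"rotation":[0,0,0],"claw":1},{"dp":[-0.003,0.001,0.115],"rotation":[0,0,0],"claw":1},{"dp":[-0.003,0.001,0.126],"rotation":[0,0,0],"claw":1}]'; python3 go.py 0.4855 0.132 0.053 1.8
```

```text
t 2.025 tcp [0.4849 0.1341 0.1795] rpy [-3.140e+00 -2.000e-03  1.804e+00] F [0.37 0.63 0.11] w 1.001
q [ 0.03  0.44 -0.49  1.85  0.25  0.92 -0.34]
dp [-0.0024  0.0003  0.1265] rot [-0.1  -0.13  0.24]
time_s: 2.65
tcp_pos: [0.4877, 0.1248, 0.0531]
orientation: [-3.139, 0.002, 1.794]
ft_force: [0.1, -0.8, -0.4]
grip_width: 0.997
t 2.65 tcp [0.4877 0.1248 0.0531] rpy [-3.139e+00  2.000e-03  1.794e+00] F [ 0.06 -0.82 -0.42] w 0.997
q [-0.04  0.62 -0.39  1.98  0.39  0.62 -0.46]
dp [ 0.0075 -0.0006  0.0001] rot [-0.14  0.09 -0.33]
```

```bash
python3 -m crank '[{"dp":[0,0,0],"rotation":[0,0,0],"claw":1},{"dp":[0,0,0],"rotation":[0,0,0],"claw":1},{"dp":[0,0,0],"rotation":[0,0,0],"claw":1},{"dp":[0,0,0],"rotation":[0,0,0],"claw":1},{"dp":[0,0,0],"rotation":[0,0,0],"claw":1}]'; python3 go.py 0.4855 0.132 0.053 1.8
```

```text
time_s: 3.28
tcp_pos: [0.4882, 0.1274, 0.0546]
orientation: [3.141, -0.0, 1.797]
ft_force: [-0.8, 0.2, 0.0]
grip_width: 0.999
t 3.275 tcp [0.4882 0.1274 0.0546] rpy [ 3.141 -0.     1.797] F [-0.77  0.18  0.03] w 0.999
q [-0.04  0.61 -0.39  1.98  0.39  0.62 -0.46]
dp [ 0.0051 -0.0016  0.0016] rot [ 0.03 -0.   -0.16]
```

```bash
python3 -m crank '[{"dp":[0.005,-0.001,0.001],"rotation":[0,0,0],"claw":1},{"dp":[0.005,-0.001,0.001],"rotation":[0,0,0],"claw":0.9},{"dp":[0.005,-0.001,0.001],"rotation":[0,0,0],"claw":0.8},{"dp":[0.005,-0.001,0.001],"rotation":[0,0,0],"claw":0.7},{"dp":[0.005,-0.001,0.001],"rotation":[0,0,0],"claw":0.4}]' 25; python3 -m crank '[{"dp":[0,0,0],"rotation":[0,0,0],"claw":0.4},{"dp":[0,0,0],"rotation":[0,0,0],"claw":0.4},{"dp":[0,0,0],"rotation":[0,0,0],"claw":0.4},{"dp":[0,0,0],"rotation":[0,0,0],"claw":0.4},{"dp":[0,0,0],"rotation":[0,0,0],"claw":0.4}]'; python3 go.py 0.4855 0.132 0.053 1.8
```

```text
time_s: 3.9
tcp_pos: [0.4859, 0.132, 0.0537]
orientation: [3.141, 0.0, 1.797]
ft_force: [-1.7, -0.7, 5.1]
grip_width: 0.734
time_s: 4.53
tcp_pos: [0.4859, 0.132, 0.0537]
orientation: [3.142, 0.0, 1.797]
ft_force: [-2.4, 0.1, 6.0]
grip_width: 0.732
t 4.525 tcp [0.4859 0.132  0.0537] rpy [3.142 0.    1.797] F [-2.4   0.12  5.98] w 0.732
q [-0.05  0.62 -0.39  1.98  0.39  0.61 -0.47]
dp [ 0.0001 -0.0004  0.0007] rot [ 0.    0.   -0.17]
```

```bash
python3 -m crank '[{"dp":[0,0,-0.01],"rotation":[0,0,0],"claw":0.4},{"dp":[0,0,-0.022],"rotation":[0,0,0],"claw":0.4},{"dp":[0,0,-0.035],"rotation":[0,0,0],"claw":0.4},{"dp":[0,0,-0.045],"rotation":[0,0,0],"claw":0.4},{"dp":[0,0,-0.05],"rotation":[0,0,0],"claw":0.4}]'; python3 -m crank '[{"dp":[0,0,0],"rotation":[0,0,0],"claw":0.4},{"dp":[0,0,0],"rotation":[0,0,0],"claw":0.4},{"dp":[0,0,0],"rotation":[0,0,0],"claw":0.4},{"dp":[0,0,0],"rotation":[0,0,0],"claw":0.4},{"dp":[0,0,0],"rotation":[0,0,0],"claw":0.4}]'; cat > look.py <<'E'
import sys
from h import *
n=sys.argv[1]
F=[]
for _ in range(4):
    F.append(arm.sense()['ft_force']); c=imaging.get_calibration("wrist");p,d=imaging.grab_frame("wrist")
print('F',np.mean(F,0).round(2)); cv2.imwrite(f"pics/{n}.png",p[:,:,::-1])
blobs(cloud(d,c),d,.095,.115); print('high');blobs(cloud(d,c),d,.13,.27)
E
python3 look.py w2
```

```text
time_s: 5.15
tcp_pos: [0.4863, 0.132, 0.1043]
orientation: [3.14, -0.0, 1.797]
ft_force: [0.4, 0.0, -1.7]
grip_width: 0.734
time_s: 5.78
tcp_pos: [0.4859, 0.132, 0.1032]
orientation: [-3.141, -0.0, 1.797]
ft_force: [0.5, -0.1, -1.3]
grip_width: 0.735
F [ 0.06 -0.12 -1.61]
[257. 186.] 569 circ [0.4828 0.1473 0.0284] mean [0.4795 0.1599 0.1055] zmed 0.1056
[ 77. 237.] 5806 circ [0.3597 0.0885 0.0334] mean [0.3611 0.0911 0.1008] zmed 0.1011
[259. 326.] 1794 circ [0.511  0.032  0.0319] mean [0.507  0.0459 0.1051] zmed 0.1064
[504. 360.] 337 circ [0.7282 0.049  0.0135] mean [0.7235 0.0523 0.0994] zmed 0.1001
high
[256. 315.] 45229 circ [0.4828 0.1445 0.0674] mean [0.4834 0.1419 0.1979] zmed 0.2057
```

View pics/w2.png

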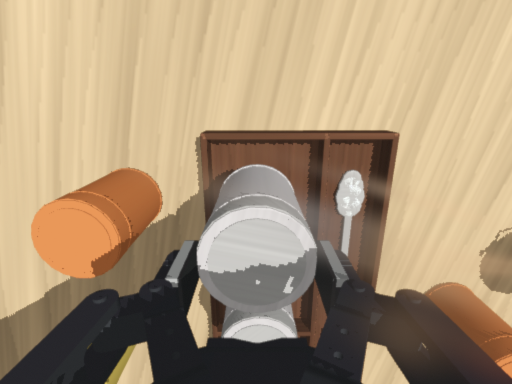

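Left tin (lid at (257,255)) is held between the pads, clear of the tray and upright; it weighs about 1.6 N, so it is a light one. I set it back down.

```bash
python3 -m crank '[{"dp":[0,0,0.012],"rotation":[0,0,0],"claw":0.4},{"dp":[0,0,0.025],"rotation":[0,0,0],"claw":0.4},{"dp":[0,0,0.037],"rotation":[0,0,0],"claw":0.4},{"dp":[0,0,0.045],"rotation":[0,0,0],"claw":0.4},{"dp":[0,0,0.049],"rotation":[0,0,0],"claw":0.4}]';python3 -m crank '[{"dp":[0,0,0],"rotation":[0,0,0],"claw":0.4},{"dp":[0,0,0],"rotation":[0,0,0],"claw":0.4},{"dp":[0,0,0],"rotation":[0,0,0],"claw":0.4},{"dp":[0,0,0],"rotation":[0,0,0],"claw":0.4},{"dp":[0,0,0],"rotation":[0,0,0],"claw":0.4}]'; python3 go.py 0.4855 0.132 0.053 1.8
```

```text
time_s: 6.6
tcp_pos: [0.4856, 0.1318, 0.0537]
orientation: [-3.14, 0.0, 1.797]
ft_force: [-2.6, -3.6, 17.4]
grip_width: 0.732
time_s: 7.22
tcp_pos: [0.486, 0.132, 0.0544]
orientation: [3.141, -0.0, 1.797]
ft_force: [0.2, -0.2, -1.1]
grip_width: 0.736
t 7.225 tcp [0.486  0.132  0.0544] rpy [ 3.141 -0.     1.797] F [ 0.15 -0.25 -1.07] w 0.736
q [-0.05  0.61 -0.39  1.98  0.39  0.62 -0.47]
dp [ 0.0001 -0.0005  0.0014] rot [ 0.01 -0.   -0.16]
```

```bash
python3 -m crank '[{"dp":[0,0,0.001],"rotation":[0,0,0],"claw":0.4},{"dp":[0,0,0.001],"rotation":[0,0,0],"claw":0.75},{"dp":[0,0,0.001],"rotation":[0,0,0],"claw":0.82},{"dp":[0,0,0.001],"rotation":[0,0,0],"claw":0.9},{"dp":[0,0,0.001],"rotation":[0,0,0],"claw":1}]'; python3 -m crank '[{"dp":[0,0,0],"rotation":[0,0,0],"claw":1},{"dp":[0,0,0],"rotation":[0,0,0],"claw":1},{"dp":[0,0,-0.04],"rotation":[0,0,0],"claw":1},{"dp":[0,0,-0.08],"rotation":[0,0,0],"claw":1},{"dp":[0,0,-0.126],"rotation":[0,0,0],"claw":1}]'; python3 go.py 0.512 0.0242 0.18 1.8
```

```text
time_s: 7.85
tcp_pos: [0.486, 0.1321, 0.0533]
orientation: [3.141, -0.0, 1.797]
ft_force: [0.1, 0.3, 0.5]
grip_width: 0.997
time_s: 8.48
tcp_pos: [0.4854, 0.1317, 0.1802]
orientation: [-3.14, -0.0, 1.797]
ft_force: [1.6, 0.4, -1.0]
grip_width: 0.999
t 8.475 tcp [0.4854 0.1317 0.1802] rpy [-3.14  -0.     1.797] F [ 1.58  0.42 -0.99] w 0.999
q [ 0.04  0.44 -0.5   1.85  0.26  0.92 -0.35]
dp [-0.1107  0.0018  0.0002] rot [-0.08 -0.01 -0.16]
```

```bash
python3 -m crank '[{"dp":[-0.03,0.001,0],"rotation":[0,0,0],"claw":1},{"dp":[-0.07,0.001,0],"rotation":[0,0,0],"claw":1},{"dp":[-0.111,0.002,0],"rotation":[0,0,0],"claw":1},{"dp":[-0.111,0.002,0],"rotation":[0,0,0],"claw":1},{"dp":[-0.111,0.002,0],"rotation":[0,0,0],"claw":1}]'; python3 look.py w3;  python3 go.py 0.512 0.0242 0.053 1.8
```

```text
time_s: 9.1
tcp_pos: [0.5125, 0.0251, 0.1793]
orientation: [3.142, -0.001, 1.798]
ft_force: [-0.0, -0.1, -0.1]
grip_width: 0.999
F [-0.3   0.16 -0.06]
[254.  64.] 5209 circ [0.4857 0.1326 0.0328] mean [0.4854 0.1333 0.1069] zmed 0.107
[102.  84.] 4808 circ [0.3596 0.0878 0.0332] mean [0.361  0.089  0.1009] zmed 0.101
[256. 191.] 3542 circ [0.5124 0.0244 0.0329] mean [0.5117 0.0266 0.1067] zmed 0.107
[478. 229.] 3048 circ [0.7437 0.0339 0.0333] mean [0.741  0.0357 0.1006] zmed 0.1009
[ 88. 259.] 2730 circ [ 0.3551 -0.0923  0.0332] mean [ 0.3562 -0.0894  0.1008] zmed 0.1011
[260. 284.] 2695 circ [ 0.5397 -0.0788  0.0331] mean [ 0.5391 -0.0745  0.1063] zmed 0.1069
high
[154. 280.] 2278 circ [0.4667 0.0176 0.0122] mean [0.4666 0.0224 0.2543] zmed 0.2551
[359. 280.] 2282 circ [0.5566 0.0384 0.0124] mean [0.5548 0.0429 0.2542] zmed 0.2552
t 9.3 tcp [0.5125 0.0258 0.1795] rpy [ 3.141e+00 -1.000e-03  1.800e+00] F [ 0.34 -0.25 -0.17] w 1.001
q [ 0.24  0.45 -0.48  1.82  0.26  0.93 -0.13]
dp [-0.0015 -0.0009  0.1265] rot [ 0.01 -0.04 -0.01]
```

Left tin is back at (0.4857, 0.1326), top 0.107, so it stands level. Now the middle tin.

```bash
python3 -m crank '[{"dp":[0,0,0.03],"rotation":[0,0,0],"claw":1},{"dp":[0,0,0.06],"rotation":[0,0,0],"claw":1},{"dp":[0,0,0.09],"rotation":[0,0,0],"claw":1},{"dp":[0,0,0.115],"rotation":[0,0,0],"claw":1},{"dp":[0,0,0.126],"rotation":[0,0,0],"claw":1}]'; python3 -m crank '[{"dp":[0,0,0],"rotation":[0,0,0],"claw":1},{"dp":[0,0,0],"rotation":[0,0,0],"claw":1},{"dp":[0,0,0],"rotation":[0,0,0],"claw":1},{"dp":[0,0,0],"rotation":[0,0,0],"claw":1},{"dp":[0,0,0],"rotation":[0,0,0],"claw":1}]'; python3 go.py 0.5124 0.0245 0.0535 1.8
```

```text
time_s: 9.93
tcp_pos: [0.512, 0.025, 0.0522]
orientation: [-3.14, -0.001, 1.799]
ft_force: [-0.3, -0.2, 1.3]
grip_width: 1.004
time_s: 10.55
tcp_pos: [0.513, 0.0241, 0.0536]
orientation: [3.141, 0.0, 1.797]
ft_force: [0.6, -0.2, -0.1]
grip_width: 1.003
t 10.55 tcp [0.513  0.0241 0.0536] rpy [3.141 0.    1.797] F [ 0.65 -0.16 -0.05] w 1.003
q [ 0.17  0.63 -0.39  1.96  0.39  0.63 -0.24]
dp [ 0.0005 -0.0005  0.0001] rot [ 0.03  0.01 -0.17]
```

```bash
python3 -m crank '[{"dp":[0,0,0],"rotation":[0,0,0],"claw":0.9},{"dp":[0,0,0],"rotation":[0,0,0],"claw":0.8},{"dp":[0,0,0],"rotation":[0,0,0],"claw":0.7},{"dp":[0,0,0],"rotation":[0,0,0],"claw":0.4},{"dp":[0,0,0],"rotation":[0,0,0],"claw":0.4}]' 25; python3 -m crank '[{"dp":[0,0,0],"rotation":[0,0,0],"claw":0.4},{"dp":[0,0,0],"rotation":[0,0,0],"claw":0.4},{"dp":[0,0,0],"rotation":[0,0,0],"claw":0.4},{"dp":[0,0,0],"rotation":[0,0,0],"claw":0.4},{"dp":[0,0,0],"rotation":[0,0,0],"claw":0.4}]'; python3 go.py 0.5124 0.0245 0.0535 1.8
python3 -m crank '[{"dp":[0,0,-0.01],"rotation":[0,0,0],"claw":0.4},{"dp":[0,0,-0.022],"rotation":[0,0,0],"claw":0.4},{"dp":[0,0,-0.035],"rotation":[0,0,0],"claw":0.4},{"dp":[0,0,-0.045],"rotation":[0,0,0],"claw":0.4},{"dp":[0,0,-0.05],"rotation":[0,0,0],"claw":0.4}]'; python3 -m crank '[{"dp":[0,0,0],"rotation":[0,0,0],"claw":0.4},{"dp":[0,0,0],"rotation":[0,0,0],"claw":0.4},{"dp":[0,0,0],"rotation":[0,0,0],"claw":0.4},{"dp":[0,0,0],"rotation":[0,0,0],"claw":0.4},{"dp":[0,0,0],"rotation":[0,0,0],"claw":0.4}]'; python3 look.py w4
```

```text
time_s: 11.18
tcp_pos: [0.5127, 0.0242, 0.0536]
orientation: [-3.141, 0.0, 1.797]
ft_force: [-1.7, -0.5, 5.3]
grip_width: 0.734
time_s: 11.8
tcp_pos: [0.5127, 0.0242, 0.0537]
orientation: [-3.141, 0.0, 1.797]
ft_force: [-1.1, 0.1, 5.1]
grip_width: 0.731
t 11.8 tcp [0.5127 0.0242 0.0537] rpy [-3.141  0.     1.797] F [-1.06  0.08  5.15] w 0.731
q [ 0.17  0.63 -0.39  1.96  0.39  0.63 -0.24]
dp [ 0.0004 -0.0002  0.0002] rot [-0.01  0.02 -0.15]
time_s: 12.42
tcp_pos: [0.5132, 0.0242, 0.1042]
orientation: [3.14, 0.0, 1.797]
ft_force: [0.5, 0.6, -3.1]
grip_width: 0.729
time_s: 13.05
tcp_pos: [0.5127, 0.0243, 0.1032]
orientation: [-3.141, -0.0, 1.797]
ft_force: [-0.6, 0.3, -2.9]
grip_width: 0.73
F [ 0.12 -0.29 -2.57]
[253.  49.] 10086 circ [0.4857 0.1324 0.0328] mean [0.486 0.131 0.107] zmed 0.107
[43. 75.] 8834 circ [0.36   0.0878 0.0331] mean [0.3648 0.0894 0.1009] zmed 0.101
[257. 187.] 582 circ [0.5097 0.0385 0.0284] mean [0.5065 0.0513 0.1055] zmed 0.1058
[509. 277.] 138 circ [0.7172 0.0212 0.0157] mean [0.7155 0.0209 0.097 ] zmed 0.0969
[ 33. 306.] 3847 circ [ 0.3549 -0.092   0.0335] mean [ 0.3555 -0.0862  0.1008] zmed 0.1011
[261. 326.] 1887 circ [ 0.5392 -0.0747  0.0323] mean [ 0.5357 -0.0604  0.1058] zmed 0.1067
high
[256. 315.] 45224 circ [0.5098 0.0369 0.0672] mean [0.5103 0.034  0.1979] zmed 0.2057
```

View pics/w4.png

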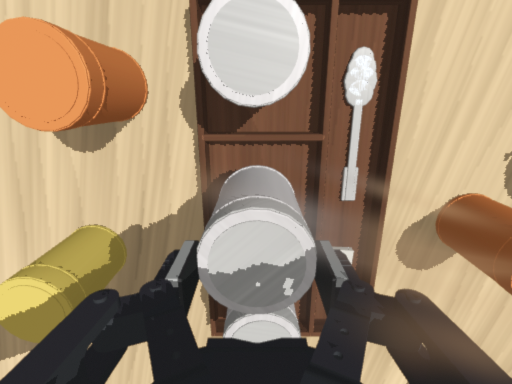

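The middle tin (257,255) is held upright and clear, and the left tin stands in its compartment at (253,49). It weighs about 2.6 N, so it is also light. I set it down.

```bash
python3 -m crank '[{"dp":[0,0,0.015],"rotation":[0,0,0],"claw":0.4},{"dp":[0,0,0.03],"rotation":[0,0,0],"claw":0.4},{"dp":[0,0,0.04],"rotation":[0,0,0],"claw":0.4},{"dp":[0,0,0.045],"rotation":[0,0,0],"claw":0.4},{"dp":[0,0,0.048],"rotation":[0,0,0],"claw":0.4}]';python3 -m crank '[{"dp":[0,0,0.001],"rotation":[0,0,0],"claw":0.4},{"dp":[0,0,0.002],"rotation":[0,0,0],"claw":0.4},{"dp":[0,0,0.002],"rotation":[0,0,0],"claw":0.4},{"dp":[0,0,0.002],"rotation":[0,0,0],"claw":0.4},{"dp":[0,0,0.002],"rotation":[0,0,0],"claw":0.4}]'; python3 go.py 0.5124 0.0245 0.0535 1.8
```

```text
time_s: 13.88
tcp_pos: [0.5128, 0.0244, 0.055]
orientation: [-3.141, -0.0, 1.797]
ft_force: [0.4, -0.5, -3.0]
grip_width: 0.731
time_s: 14.5
tcp_pos: [0.5132, 0.0243, 0.0537]
orientation: [3.141, 0.0, 1.797]
ft_force: [-0.2, 0.6, 2.0]
grip_width: 0.732
t 14.5 tcp [0.5132 0.0243 0.0537] rpy [3.141 0.    1.797] F [-0.21  0.58  1.96] w 0.732
q [ 0.17  0.63 -0.39  1.96  0.39  0.63 -0.25]
dp [ 0.0004 -0.0007  0.0002] rot [ 0.05  0.01 -0.16]
```

```bash
python3 -m crank '[{"dp":[0,0,0],"rotation":[0,0,0],"claw":0.4},{"dp":[0,0,0],"rotation":[0,0,0],"claw":0.75},{"dp":[0,0,0],"rotation":[0,0,0],"claw":0.82},{"dp":[0,0,0],"rotation":[0,0,0],"claw":0.9},{"dp":[0,0,0],"rotation":[0,0,0],"claw":1}]'; python3 -m crank '[{"dp":[0,0,0],"rotation":[0,0,0],"claw":1},{"dp":[0,0,0],"rotation":[0,0,0],"claw":1},{"dp":[0,0,-0.04],"rotation":[0,0,0],"claw":1},{"dp":[0,0,-0.08],"rotation":[0,0,0],"claw":1},{"dp":[0,0,-0.126],"rotation":[0,0,0],"claw":1}]'; python3 go.py 0.5395 -0.0788 0.18 1.8
```

```text
time_s: 15.12
tcp_pos: [0.5127, 0.0243, 0.0533]
orientation: [-3.142, -0.0, 1.797]
ft_force: [0.3, -0.3, -0.2]
grip_width: 0.998
time_s: 15.75
tcp_pos: [0.5122, 0.0241, 0.1802]
orientation: [-3.14, -0.0, 1.797]
ft_force: [0.7, 0.4, -1.0]
grip_width: 1.0
t 15.75 tcp [0.5122 0.0241 0.1802] rpy [-3.14  -0.     1.797] F [ 0.72  0.4  -1.02] w 1.0
q [ 0.25  0.46 -0.49  1.82  0.26  0.93 -0.13]
dp [-0.1064  0.0035  0.0002] rot [-0.08 -0.02 -0.15]
```

```bash
python3 -m crank '[{"dp":[-0.03,0.001,0],"rotation":[0,0,0],"claw":1},{"dp":[-0.07,0.002,0],"rotation":[0,0,0],"claw":1},{"dp":[-0.106,0.004,0],"rotation":[0,0,0],"claw":1},{"dp":[-0.106,0.004,0],"rotation":[0,0,0],"claw":1},{"dp":[-0.106,0.004,0],"rotation":[0,0,0],"claw":1}]'; python3 look.py w5;  python3 go.py 0.5397 -0.0788 0.0535 1.8
```

```text
time_s: 16.38
tcp_pos: [0.5401, -0.0771, 0.1792]
orientation: [-3.141, -0.001, 1.798]
ft_force: [-0.9, 0.1, -0.8]
grip_width: 0.995
F [-0.09  0.43 -0.27]
[252.  72.] 5081 circ [0.5131 0.0244 0.0329] mean [0.5128 0.025  0.1069] zmed 0.107
[491. 126.] 2828 circ [0.743  0.0336 0.0328] mean [0.7325 0.0301 0.1006] zmed 0.1008
[ 63. 162.] 3800 circ [ 0.3549 -0.0924  0.0332] mean [ 0.3567 -0.0906  0.1009] zmed 0.101
[256. 192.] 3527 circ [ 0.5402 -0.0791  0.033 ] mean [ 0.5397 -0.0767  0.1067] zmed 0.107
[259. 313.] 2198 circ [ 0.5767 -0.222   0.0329] mean [ 0.5761 -0.2189  0.1008] zmed 0.101
high
[154. 280.] 2278 circ [ 0.4944 -0.085   0.0121] mean [ 0.4944 -0.08    0.2543] zmed 0.2552
[359. 280.] 2275 circ [ 0.5846 -0.0639  0.0123] mean [ 0.5826 -0.0595  0.2542] zmed 0.2551
t 16.575 tcp [ 0.5404 -0.0766  0.1795] rpy [ 3.141e+00 -1.000e-03  1.800e+00] F [-0.17 -0.17  0.44] w 1.0
q [ 0.41  0.5  -0.48  1.74  0.27  0.97  0.06]
dp [-0.002  -0.0012  0.126 ] rot [ 0.01 -0.03 -0.02]
```

```bash
python3 -m crank '[{"dp":[-0.001,-0.001,0.03],"rotation":[0,0,0],"claw":1},{"dp":[-0.001,-0.001,0.06],"rotation":[0,0,0],"claw":1},{"dp":[-0.001,-0.001,0.09],"rotation":[0,0,0],"claw":1},{"dp":[-0.001,-0.001,0.115],"rotation":[0,0,0],"claw":1},{"dp":[-0.001,-0.001,0.126],"rotation":[0,0,0],"claw":1}]'; python3 -m crank '[{"dp":[0,0,0],"rotation":[0,0,0],"claw":1},{"dp":[0,0,0],"rotation":[0,0,0],"claw":1},{"dp":[0,0,0],"rotation":[0,0,0],"claw":1},{"dp":[0,0,0],"rotation":[0,0,0],"claw":1},{"dp":[0,0,0],"rotation":[0,0,0],"claw":1}]'; python3 go.py 0.5402 -0.079 0.0535 1.8
```

```text
time_s: 17.2
tcp_pos: [0.5389, -0.0785, 0.0522]
orientation: [-3.14, -0.001, 1.799]
ft_force: [-0.0, 0.6, 0.3]
grip_width: 0.999
time_s: 17.82
tcp_pos: [0.5399, -0.0794, 0.0536]
orientation: [3.141, 0.0, 1.797]
ft_force: [0.8, -0.3, 0.0]
grip_width: 0.997
t 17.825 tcp [ 0.5399 -0.0794  0.0536] rpy [3.141 0.    1.797] F [ 0.75 -0.3   0.03] w 0.997
q [ 0.36  0.66 -0.39  1.87  0.38  0.68 -0.03]
dp [0.0004 0.0004 0.0001] rot [ 0.03  0.01 -0.17]
```

```bash
python3 -m crank '[{"dp":[0,0,0],"rotation":[0,0,0],"claw":0.9},{"dp":[0,0,0],"rotation":[0,0,0],"claw":0.8},{"dp":[0,0,0],"rotation":[0,0,0],"claw":0.7},{"dp":[0,0,0],"rotation":[0,0,0],"claw":0.4},{"dp":[0,0,0],"rotation":[0,0,0],"claw":0.4}]' 25; python3 -m crank '[{"dp":[0,0,0],"rotation":[0,0,0],"claw":0.4},{"dp":[0,0,0],"rotation":[0,0,0],"claw":0.4},{"dp":[0,0,0],"rotation":[0,0,0],"claw":0.4},{"dp":[0,0,0],"rotation":[0,0,0],"claw":0.4},{"dp":[0,0,0],"rotation":[0,0,0],"claw":0.4}]'
python3 -m crank '[{"dp":[0,0,-0.008],"rotation":[0,0,0],"claw":0.4},{"dp":[0,0,-0.018],"rotation":[0,0,0],"claw":0.4},{"dp":[0,0,-0.03],"rotation":[0,0,0],"claw":0.4},{"dp":[0,0,-0.042],"rotation":[0,0,0],"claw":0.4},{"dp":[0,0,-0.05],"rotation":[0,0,0],"claw":0.4}]'; python3 -m crank '[{"dp":[0,0,0],"rotation":[0,0,0],"claw":0.4},{"dp":[0,0,0],"rotation":[0,0,0],"claw":0.4},{"dp":[0,0,0],"rotation":[0,0,0],"claw":0.4},{"dp":[0,0,0],"rotation":[0,0,0],"claw":0.4},{"dp":[0,0,0],"rotation":[0,0,0],"claw":0.4}]'; python3 look.py w6
```

```text
time_s: 18.45
tcp_pos: [0.5404, -0.0792, 0.0537]
orientation: [3.14, 0.0, 1.797]
ft_force: [0.8, -0.0, 3.8]
grip_width: 0.737
time_s: 19.08
tcp_pos: [0.5404, -0.0792, 0.0537]
orientation: [3.14, 0.0, 1.797]
ft_force: [0.9, -0.1, 4.7]
grip_width: 0.733
time_s: 19.7
tcp_pos: [0.54, -0.0793, 0.1044]
orientation: [3.141, 0.0, 1.797]
ft_force: [-0.5, 0.5, -6.0]
grip_width: 0.73
time_s: 20.32
tcp_pos: [0.5397, -0.0793, 0.1031]
orientation: [-3.141, -0.0, 1.797]
ft_force: [-0.4, -0.4, -6.5]
grip_width: 0.732
F [ 0.28  0.15 -5.94]
[252.  54.] 10509 circ [0.513  0.0239 0.0329] mean [0.513  0.0245 0.107 ] zmed 0.107
[ 18. 186.] 2895 circ [ 0.3609 -0.0924  0.0322] mean [ 0.3741 -0.0902  0.1004] zmed 0.1008
[257. 187.] 602 circ [ 0.5365 -0.0647  0.0284] mean [ 0.5338 -0.0521  0.1055] zmed 0.1058
high
[256. 315.] 45240 circ [ 0.5366 -0.0669  0.0672] mean [ 0.5373 -0.0696  0.1978] zmed 0.2056
```

View pics/w6.png

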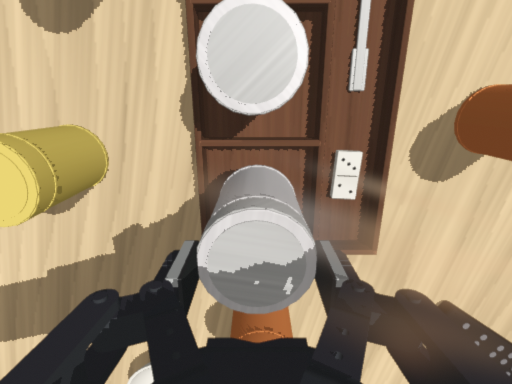

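The right tin (257,255) is held upright, and the middle tin stands at (252,54). It weighs about 6 N (0.6 kg), so it is the heaviest. I raise it another 130 mm, which puts its bottom near 0.185 m.

```bash
python3 -m crank '[{"dp":[0,0,-0.012],"rotation":[0,0,0],"claw":0.4},{"dp":[0,0,-0.027],"rotation":[0,0,0],"claw":0.4},{"dp":[0,0,-0.045],"rotation":[0,0,0],"claw":0.4},{"dp":[0,0,-0.06],"rotation":[0,0,0],"claw":0.4},{"dp":[0,0,-0.07],"rotation":[0,0,0],"claw":0.4}]'; python3 -m crank '[{"dp":[0,0,-0.015],"rotation":[0,0,0],"claw":0.4},{"dp":[0,0,-0.03],"rotation":[0,0,0],"claw":0.4},{"dp":[0,0,-0.045],"rotation":[0,0,0],"claw":0.4},{"dp":[0,0,-0.055],"rotation":[0,0,0],"claw":0.4},{"dp":[0,0,-0.06],"rotation":[0,0,0],"claw":0.4}]'; python3 -m crank '[{"dp":[0,0,0],"rotation":[0,0,0],"claw":0.4},{"dp":[0,0,0],"rotation":[0,0,0],"claw":0.4},{"dp":[0,0,0],"rotation":[0,0,0],"claw":0.4},{"dp":[0,0,0],"rotation":[0,0,0],"claw":0.4},{"dp":[0,0,0],"rotation":[0,0,0],"claw":0.4}]'; python3 - <<'E'
from h import *
s=arm.sense();print(s['tcp_pos'],s['orientation'],s['ft_force'],abs(s['qvel']).max(),s['grip_width'])
for n in("scene","top"):
    p,d=imaging.grab_frame(n);c=imaging.get_calibration(n);P=cloud(d,c)
    cv2.imwrite(f"pics/{n}9.png",p[:,:,::-1]);print(n);blobs(P,d,.095,.115)
    m=(abs(P[...,0]-.54)<.05)&(abs(P[...,1]+.079)<.05)&(d>0)&(P[...,2]>.12)
    print('held low z',np.percentile(P[m][:,2],[1,5,50]) if m.any() else None)
E
```

```text
time_s: 21.15
tcp_pos: [0.5402, -0.0793, 0.1749]
orientation: [3.14, 0.001, 1.797]
ft_force: [-0.3, 0.9, -5.4]
grip_width: 0.735
time_s: 21.78
tcp_pos: [0.5399, -0.0793, 0.234]
orientation: [3.141, 0.0, 1.797]
ft_force: [0.4, 0.5, -5.9]
grip_width: 0.736
time_s: 22.4
tcp_pos: [0.5397, -0.0794, 0.2332]
orientation: [-3.141, -0.0, 1.797]
ft_force: [0.0, 0.8, -6.5]
grip_width: 0.728
[ 0.53969463 -0.07935435  0.23318387] [-3.14136642e+00 -1.88934922e-04  1.79722959e+00] [ 0.03362857  0.78792617 -6.503978  ] 0.0017588232973821075 0.7283921735224735
scene
[295.  60.] 234 circ [0.0049 0.0031 0.0598] mean [0.0454 0.0095 0.105 ] zmed 0.1048
[235. 117.] 253 circ [ 0.3566 -0.0881  0.0359] mean [ 0.3563 -0.0848  0.1014] zmed 0.1016
[299. 131.] 368 circ [0.3603 0.0884 0.0348] mean [0.364  0.0884 0.1015] zmed 0.1017
[152. 164.] 441 circ [ 0.5774 -0.2211  0.0336] mean [ 0.5805 -0.2206  0.1014] zmed 0.1017
[260. 165.] 503 circ [0.5137 0.0243 0.034 ] mean [0.5189 0.0255 0.1065] zmed 0.1074
[307. 166.] 509 circ [0.4871 0.1324 0.0347] mean [0.4915 0.1329 0.1065] zmed 0.1074
[236. 242.] 676 circ [0.7442 0.0342 0.0335] mean [0.7474 0.0349 0.1014] zmed 0.1015
[281. 290.] 1578 circ [0.8346 0.1491 0.0499] mean [0.839  0.1497 0.1111] zmed 0.1119
held low z [0.19138208 0.20756544 0.41327143]
top
[208.  96.] 765 circ [0.8318 0.1488 0.0505] mean [0.8315 0.1474 0.1103] zmed 0.1107
[251. 128.] 444 circ [0.7433 0.0334 0.0332] mean [0.742  0.0331 0.1003] zmed 0.1003
[359. 185.] 100 circ [ 0.5791 -0.2397  0.0271] mean [ 0.5811 -0.2451  0.0999] zmed 0.0997
[256. 213.] 511 circ [0.5116 0.0235 0.0328] mean [0.5109 0.023  0.1063] zmed 0.1063
[213. 225.] 521 circ [0.4844 0.1317 0.0331] mean [0.4833 0.1309 0.1064] zmed 0.1066
[231. 275.] 528 circ [0.3586 0.0867 0.0327] mean [0.3583 0.0866 0.1005] zmed 0.1006
[303. 275.] 535 circ [ 0.3536 -0.0934  0.0327] mean [ 0.3534 -0.0935  0.1003] zmed 0.1004
held low z [0.20310925 0.28385587 0.61645715]
```

View pics/scene9.png

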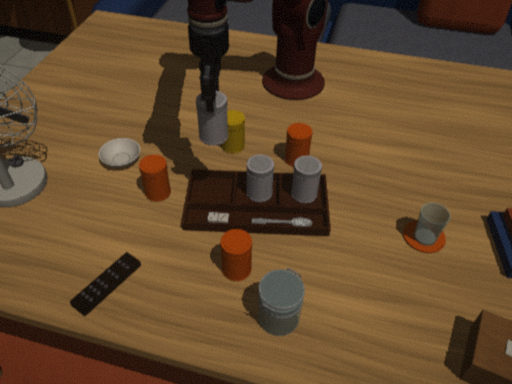

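The held tin is upright at (212,117) with its bottom at about 0.185 m. The other two stand in their compartments at (260,178) and (307,178), and everything else is where it was.

```bash
python3 -c "
from plant import hand_in; print(hand_in())"
```

```text
the job is handed in; nothing more can be done
None
```

I lifted the three tins in order, left, middle, right, setting the left and middle ones back upright in their own compartments. They weighed about 1.6 N, 2.6 N and 6 N, so the right tin is the heaviest, and I handed the job in at about 22.5 s while still holding it.

- **Held tin:** it is upright and still, with its bottom at about 0.185 m from the TCP height. The lowest camera depth points on it read about 0.19 m.
- **Other two tins:** the left is at about (0.486, 0.132) and the middle at about (0.513, 0.024). Both stand level, within about 9 mm of their compartment centres.
- **Rest of the table:** the spoon, tile, ashtray, glass and look-alikes showed no movement in the last picture. I did not measure the spoon, tile, ashtray or glass again.
- **Force at set-down:** lowering the left tin gave a brief 17 N wrist force at contact, well under the limits.
- **Checks:** none failed or disagreed beyond the 2 mm calibration error.

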